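# Lot change at the wire-bonding bench

### The job

Change the bonding bench over from the orange lot to the blue lot, never having vials of both lots open at once. Clear the orange lot first: press every orange flip cap fully shut and lay the orange-banded carrier flat in the white tray. Then set up blue: put the blue-banded carrier on the black work-holder, pushed square up against all three stop pins, flick every blue cap open to upright or further back, and set the lamp's slider to the green mark, leaving every vial in the rack and the other things on the bench alone.

Things in the scene. Friction and masses are not known exactly. Their poses are not given: they have to be found in the camera images.
- orange1: Amber vial of the old orange lot, orange flip cap, 30 mm square, about 0.1 kg, standing loose in a 40 mm deep pocket of a fixed white rack (300 x 70 x 48 mm, five pockets 56 mm apart along y, some empty). May be absent (None). Origin on its axis at the foot, 8 mm above the bench; z up, y along the rack, x away from the robot. Cap hinge parallel to y at x = +19, z = 72 mm.
- orange1_cap (a joint): Cap of orange1, rad: 0 shut, pi/2 upright, stop at 2.1 (leaning away from the robot). Stays at any angle; about 0.3 N at the tab moves it. Shut, in the vial's frame: disc 34 mm in diameter, z 72 to 80 mm, on the vial's axis; thumb tab towards the robot, 16 mm wide, 4 mm thick, rising 40 degrees outward from the rim to its end at x = -32, z = 86 to 90 mm (54 mm from the hinge).
- orange2: Amber vial of the old orange lot, orange flip cap, 30 mm square, about 0.1 kg, standing loose in a 40 mm deep pocket of a fixed white rack (300 x 70 x 48 mm, five pockets 56 mm apart along y, some empty). May be absent (None). Origin on its axis at the foot, 8 mm above the bench; z up, y along the rack, x away from the robot. Cap hinge parallel to y at x = +19, z = 72 mm.
- orange2_cap (a joint): Cap of orange2, rad: 0 shut, pi/2 upright, stop at 2.1 (leaning away from the robot). Stays at any angle; about 0.3 N at the tab moves it. Shut, in the vial's frame: disc 34 mm in diameter, z 72 to 80 mm, on the vial's axis; thumb tab towards the robot, 16 mm wide, 4 mm thick, rising 40 degrees outward from the rim to its end at x = -32, z = 86 to 90 mm (54 mm from the hinge).
- blue1: Clear vial of the new blue lot, blue flip cap, 30 mm square, about 0.1 kg, standing loose in a 40 mm deep pocket of a fixed white rack (300 x 70 x 48 mm, five pockets 56 mm apart along y, some empty). May be absent (None). Origin on its axis at the foot, 8 mm above the bench; z up, y along the rack, x away from the robot. Cap hinge parallel to y at x = +19, z = 72 mm.
- blue1_cap (a joint): Cap of blue1, rad: 0 shut, pi/2 upright, stop at 2.1 (leaning away from the robot). Stays at any angle; about 0.3 N at the tab moves it. Shut, in the vial's frame: disc 34 mm in diameter, z 72 to 80 mm, on the vial's axis; thumb tab towards the robot, 16 mm wide, 4 mm thick, rising 40 degrees outward from the rim to its end at x = -32, z = 86 to 90 mm (54 mm from the hinge).
- blue2: Clear vial of the new blue lot, blue flip cap, 30 mm square, about 0.1 kg, standing loose in a 40 mm deep pocket of a fixed white rack (300 x 70 x 48 mm, five pockets 56 mm apart along y, some empty). May be absent (None). Origin on its axis at the foot, 8 mm above the bench; z up, y along the rack, x away from the robot. Cap hinge parallel to y at x = +19, z = 72 mm.
- blue2_cap (a joint): Cap of blue2, rad: 0 shut, pi/2 upright, stop at 2.1 (leaning away from the robot). Stays at any angle; about 0.3 N at the tab moves it. Shut, in the vial's frame: disc 34 mm in diameter, z 72 to 80 mm, on the vial's axis; thumb tab towards the robot, 16 mm wide, 4 mm thick, rising 40 degrees outward from the rim to its end at x = -32, z = 86 to 90 mm (54 mm from the hinge).
- blue3: Clear vial of the new blue lot, blue flip cap, 30 mm square, about 0.1 kg, standing loose in a 40 mm deep pocket of a fixed white rack (300 x 70 x 48 mm, five pockets 56 mm apart along y, some empty). May be absent (None). Origin on its axis at the foot, 8 mm above the bench; z up, y along the rack, x away from the robot. Cap hinge parallel to y at x = +19, z = 72 mm.
- blue3_cap (a joint): Cap of blue3, rad: 0 shut, pi/2 upright, stop at 2.1 (leaning away from the robot). Stays at any angle; about 0.3 N at the tab moves it. Shut, in the vial's frame: disc 34 mm in diameter, z 72 to 80 mm, on the vial's axis; thumb tab towards the robot, 16 mm wide, 4 mm thick, rising 40 degrees outward from the rim to its end at x = -32, z = 86 to 90 mm (54 mm from the hinge).
- stage: Bonder work-holder: black plate 200 x 160 mm, top face 16 mm above the bench, fixed. Origin under its centre, z up, x away from the robot. Three steel stop pins 10 mm in diameter stand 18 mm above the plate: two left pins at (-10, 60) and (60, 60) mm, one far pin at (80, 25) mm in its x, y.
- nest (a point): Point on the work-holder's top face, at (25, 25, 16) mm in the stage's frame, axes as the stage's: the centre of a carrier's underside when its long left edge (+y) touches both left pins and its far end (+x) touches the far pin.
- carrier_orange: Loose aluminium circuit carrier, a band of orange along each long edge, a plain plate 100 mm (x) by 60 mm (y) by 12 mm thick, 0.14 to 0.28 kg, white ceramic circuit on top; either end may lead. Origin at the centre of its underside. It starts on the work-holder, a little off the pins.
- carrier_blue: Loose aluminium circuit carrier, a band of blue along each long edge, a plain plate 100 mm (x) by 60 mm (y) by 12 mm thick, 0.14 to 0.28 kg, white ceramic circuit on top; either end may lead. Origin at the centre of its underside. It starts on a 2 mm thick light-blue mat, 190 x 170 mm, on the bench.
- tray: Shallow white tray, 170 x 140 mm outside (x, y), walls 4 mm thick and 12 mm high, floor 4 mm thick, fixed. Origin under its centre.
- fader (a joint): Brightness slider on a fixed white fibre-optic lamp house (230 x 150 mm, 94 mm high), in a straight slot along the middle of its top, m: 0 at the end nearest the robot, grows away from the robot (+x of point fader_mark) to 0.100. Friction 1.5 N, stays where left. The green mark is at 0.070.
- fader_grip (a point): Middle of the black slider grip (20 mm along x, 24 mm along y, 30 mm high, its top at 127 mm above the bench); moves with it. Its white line stands at the green mark when set.
- fader_mark (a point): Where the middle of the grip is when the slider stands at the green mark painted either side of the slot; fixed to the lamp, its x axis along the slot away from the robot.
- wire_spool: Gold wire spool, 52 mm in diameter, 30 mm high, loose bystander: leave alone. Origin at the centre of its underside.
- solvent: White solvent bottle with red cap, 48 mm in diameter, 120 mm high, loose bystander: leave alone. Origin at the centre of its underside.
- chip_box: Black chip box with clear lid, 56 x 56 x 17 mm, loose bystander: leave alone. Origin at the centre of its underside.
- waffle_pack: Black and gold waffle pack, 104 x 104 x 16 mm, loose bystander: leave alone. Origin at the centre of its underside.
- driver: Yellow-handled screwdriver, 170 mm, lying down, loose bystander: leave alone. Origin at the centre of its underside.
- dish: Low glass dish, 80 mm in diameter, 16 mm high, loose bystander: leave alone. Origin at the centre of its underside.

How it is judged:
By the outcome, as a careful person would: the job done as asked, in the order asked, and still so for the second after the job is handed in, with the robot touching nothing.
Of orange1, orange2 only 1 to 2 are there at a start; the rules pass over those that are not, and their reading is None.
Of blue1, blue2, blue3 only 2 to 3 are there at a start; the rules pass over those that are not, and their reading is None.
At some moment in a run one of carrier_orange, carrier_blue may be knocked a few centimetres aside while the robot is not near it.
Once in a run the grip may slacken for a moment while it holds something.
It also fails if it takes over 210 s, if anything falls off the work surface, if the arm or the gripper's body presses on something with over 40 N, if the wrist force passes 120 N, or if a joint passes its speed limit or range.

### The arm

A 6-joint arm with a two-finger parallel gripper is mounted at the origin on the work surface. World frame = base frame: x ahead of the robot, y to its left, z up, the work surface at z = 0. Lengths are in m, angles in rad, forces in N, time in s.
With the tool pointing down it reaches from about 0.3 to 0.95 m from the base axis. Payload 3.1 kg.
Tool frame: the origin (TCP) lies midway between the tips of the shut fingers; the grasp point (between the pads) lies 19 mm behind it; z points along the fingers, y is the line along which they close (so a half turn about z gives the same grasp; the last joint's range is limited). The gripper opens to 85 mm and grips with 20 to 120 N. Pads are 22 mm wide; open, the fingers measure 114 mm over their backs; the gripper's body (76 mm by 85 mm) begins 54 mm behind the grasp point. The pads swing forward as they close: fully open they stand 13 mm farther back than shut.
Start: joints at [-1.212, 0.308, 1.634, -0, 1.2, -0.07], TCP at [0.26, -0.568, 0.231] pointing down, gripper open.
Joint ranges: [-3.06, 3.06], [-0.79, 1.96], [0.05, 2.63], [-1.19, 4.34], [0.05, 2.64], [-2.94, 2.94]. Speed limits (rad/s): [2.79, 2.79, 3.14, 3.14, 3.14, 3.14].

### API

Orientations are given as a unit quaternion [w, x, y, z].
In Python, from cell import manip, get_image gives the robot as it stands.
- The arm moves only by the tool play_rows, never from a script. Its argument "moves" is a list that holds one entry, the list of rows, each a list of 5 numbers: the shift along the tool's x, y, z in units of 150 mm (1.0 is 150 mm), then the turn about the tool's z in units of 90 degrees (1.0 is 90 degrees), then the opening, from -1 (shut) to 1 (fully open). In form: [[[dx, dy, dz, turn, claw], ...]]. A call has exactly 8 rows; each row is the pose to reach, as a shift and turn from the pose commanded when the call began, along the tool's axes at that moment; what a row does not reach only later rows make up. A row lasts 1/10 s, in which the tool goes at most 50 mm and 8.59 degrees, less where a joint would pass 70% of its speed; a pose out of reach is approached as far as the arm can. A call with a number of a shift or a turn outside -1 to 1 is refused whole. A call with a gripper value outside its range is refused whole. The fingers move at their own pace and stop on an object; "grip_force" is the grip in N (left out, the last holds). Time passes only in rows, so rows that repeat a pose let the fingers close, or fill a call up. It gives the time, the measured TCP pose, the force, the opening and the grip force at its end, in the units of the state.
- manip.read_state(): the state, without advancing time (a new reading comes with each control period).
- get_image(name): name is "side" or "top"; returns a dict with "img" (400x640x3 uint8, red, green, blue), "intrinsics" (3x3 intrinsics, pixels), "T" (4x4, takes a point from camera to world coordinates). Camera axes: x right, y up, looking along -z (the intrinsics and any distortion apply to the point x, -y, -z); pixel columns grow to the right and rows downward; lengths in m; the calibration is good to about 2 mm. A picture is of the moment at which its call begins. There is no depth.
- manip.finish_job(): hands the job in; it is judged then, once.
The state is a dict: "clock": time; "joint_pos": joint angles; "joint_velocities": joint speeds; "tau": joint torques, N m; "tcp_pos": TCP position; "tool_rot": TCP orientation; "contact_force": force on the tool from outside, world axes, zero at the start; "ft_torque": the same for the moment, N m; "finger_gap": finger opening in m; "finger_force": force on a finger pad.
Only numpy, scipy, OpenCV 4.12 (cv2) and the standard library are available. Lean on these libraries where they do the work, as an engineer would, in place of code of your own. Each camera call takes 0.05 s, during which the arm holds its last target. There are 200 camera calls.

## Working session

There is one attempt and no reset: what is moved stays moved. The work goes in short steps, Python scripts to look and compute and a tool call to move; the robot and the scene stay as the last step left them, time stands still between calls to the robot, and variables do not carry over. Pictures are saved under pics/ and viewed, at most 16 in all, crops included, and the job is handed in when it is done.

Besides the shell and the picture viewer there is one more tool, called as a command line: name --argument value ..., lists and objects as JSON in quotes. play_rows: Moves the arm, as the interface text tells. Its arguments: {"type":"object","properties":{"moves":{"type":"array","items":{"type":"array","items":{"type":"array","items":{"type":"number"}}}},"grip_force":{"type":"number"}},"required":["moves"]}

```bash
mkdir -p pics; ls; python3 - <<'E'
from cell import manip,get_image
import cv2,numpy as np
for n in("top","side"):
    d=get_image(n);cv2.imwrite(f"pics/{n}0.png",d["img"][:,:,::-1]);print(n,d["intrinsics"],d["T"],d.keys())
s=manip.read_state();print(s)
E
```

```text
pics
top [[433.05873      0.         314.58769506]
 [  0.         433.05873    204.00377703]
 [  0.           0.           1.        ]] [[-0.01341149  0.9827861  -0.18425964  0.35304808]
 [-0.99972312 -0.0167425  -0.01653385  0.00938699]
 [-0.0193342   0.18398688  0.98273853  1.04957536]
 [ 0.          0.          0.          1.        ]] dict_keys(['img', 'intrinsics', 'T'])
side [[424.30640141   0.         314.74871751]
 [  0.         424.30640141 201.23607754]
 [  0.           0.           1.        ]] [[-9.48290519e-01  2.06158940e-01 -2.41337075e-01  2.99092697e-01]
 [-3.17403518e-01 -6.16683121e-01  7.20386657e-01  7.01088468e-01]
 [-3.14350491e-04  7.59737073e-01  6.50230329e-01  6.93096564e-01]
 [ 0.00000000e+00  0.00000000e+00  0.00000000e+00  1.00000000e+00]] dict_keys(['img', 'intrinsics', 'T'])
{'clock': 0.1, 'joint_pos': array([-1.21169592e+00,  3.08930939e-01,  1.63507917e+00,  2.94748926e-05,
        1.19970660e+00, -6.96627819e-02]), 'joint_velocities': array([-8.89456557e-05, -2.98736220e-03, -3.13509135e-03, -1.96179830e-03,
       -1.75528872e-03, -1.54580914e-03]), 'tau': array([-8.36680988e-05, -4.16408944e+01, -2.77644181e+01, -9.30507622e-05,
        4.02936508e-03, -2.14839218e-06]), 'tcp_pos': array([ 0.25957865, -0.56771207,  0.23014434]), 'tool_rot': array([-1.05290350e-03,  9.77108731e-01,  2.12737866e-01, -1.39574038e-04]), 'contact_force': array([-0.80401286,  0.84472405,  0.29031076]), 'ft_torque': array([-0.0395523 ,  0.01997395, -0.03733432]), 'finger_force': 0.0, 'finger_gap': 0.0855082682195454}
```

View pics/top0.png

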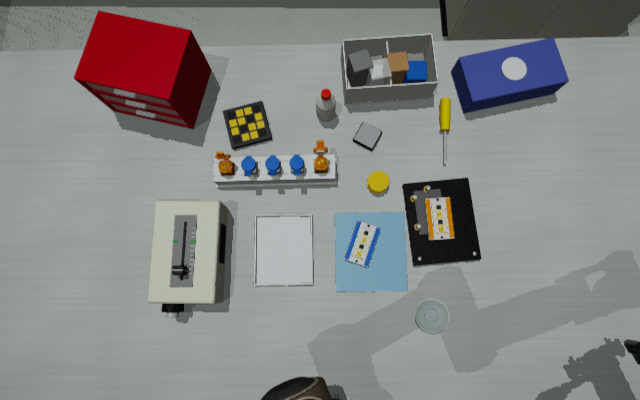

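View pics/side0.png

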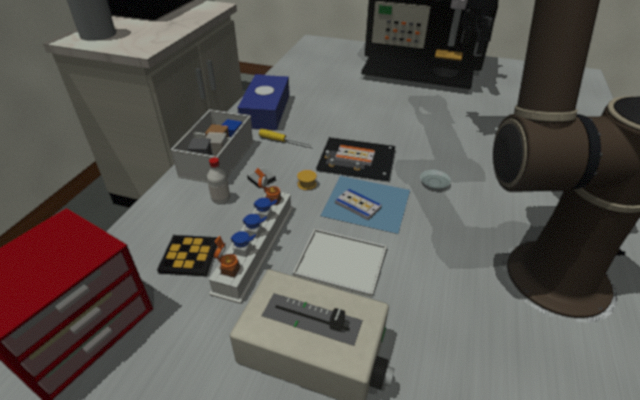

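Top view: the rack is at (215–338, 150–185) with orange vials at both ends (open caps) and three blue ones between, shut. The tray is at (284,250), the mat and blue carrier at (363,244), the stage with the orange carrier at (440,220), and the lamp at (187,250) with its grip near (180,270).

```bash
cat > h.py <<'E'
from cell import manip,get_image
import cv2,numpy as np
from scipy.spatial.transform import Rotation as R
def ray(d,u,v):
    K,T=d["intrinsics"],d["T"]
    c=np.array([(u-K[0,2])/K[0,0],-(v-K[1,2])/K[1,1],-1.]);return T[:3,3],T[:3,:3]@c
def onz(d,u,v,z):
    o,r=ray(d,u,v);return o+r*(z-o[2])/r[2]
def proj(d,p):
    K,T=d["intrinsics"],d["T"];c=T[:3,:3].T@(np.array(p)-T[:3,3])
    return K[0,2]+K[0,0]*c[0]/-c[2],K[1,2]+K[1,1]*-c[1]/-c[2]
def tri(d1,a,d2,b):
    A=[];B=[]
    o1,r1=ray(d1,*a);o2,r2=ray(d2,*b)
    s=np.linalg.lstsq(np.c_[r1,-r2],o2-o1,rcond=None)[0];p,q=o1+s[0]*r1,o2+s[1]*r2
    return (p+q)/2,np.linalg.norm(p-q)
def blobs(d,lo,hi,box=(0,0,640,400),amin=12):
    h=cv2.cvtColor(d["img"],cv2.COLOR_RGB2HSV);m=cv2.inRange(h,lo,hi);k=np.zeros_like(m);k[box[1]:box[3],box[0]:box[2]]=255;m&=k
    n,l,s,c=cv2.connectedComponentsWithStats(m)
    return [(c[i].round(1),s[i][4],(l==i)) for i in range(1,n) if s[i][4]>=amin]
def rect(d,m,z):
    v,u=np.nonzero(m);P=np.array([onz(d,a,b,z)[:2] for a,b in zip(u,v)],np.float32)
    return cv2.minAreaRect(P)
def crop(d,box,s,name):
    x0,y0,x1,y1=box;cv2.imwrite(name,cv2.resize(d["img"][y0:y1,x0:x1,::-1],None,fx=s,fy=s,interpolation=cv2.INTER_CUBIC))
OR=((5,150,90),(18,255,255));BL=((105,140,60),(125,255,255))
def st():
    s=manip.read_state();w=s["tool_rot"];q=R.from_quat([w[1],w[2],w[3],w[0]]);return s,q
E
python3 - <<'E'
from h import *
t=get_image("top");s=get_image("side")
np.save("t0.npy",t,allow_pickle=True)
crop(t,(140,130,490,310),2.28,"pics/c1.png");crop(s,(180,130,420,350),2.5,"pics/c2.png")
for n,d in(("t",t),("s",s)):
  for k,c in(("O",OR),("B",BL)):
    for b in blobs(d,*c,box=(140,90,490,350)): print(n,k,b[0],b[1])
E
```

```text
t O [320.1 146. ] 86
t O [221.7 155.6] 69
t O [320.4 162.4] 100
t O [225.6 165.7] 113
t B [479.2  94.8] 211
t B [296.3 164.2] 198
t B [248.1 165.3] 198
t B [272.3 164.7] 193
t B [352.4 240. ] 149
t B [371.9 246.4] 137
s O [356.8 147.7] 56
s O [352.7 157.8] 36
s O [259.4 175.4] 55
s O [272.1 191.5] 97
s O [217.  239.6] 20
s O [217.9 250.5] 48
s O [228.6 261.5] 171
s B [257.6  99.8] 381
s B [231.7 124.6] 130
s B [362.8 196. ] 50
s B [263.3 203.5] 153
s B [352.  206.7] 44
s B [252.7 219.9] 160
s B [241.2 238.1] 188
```

View pics/c1.png

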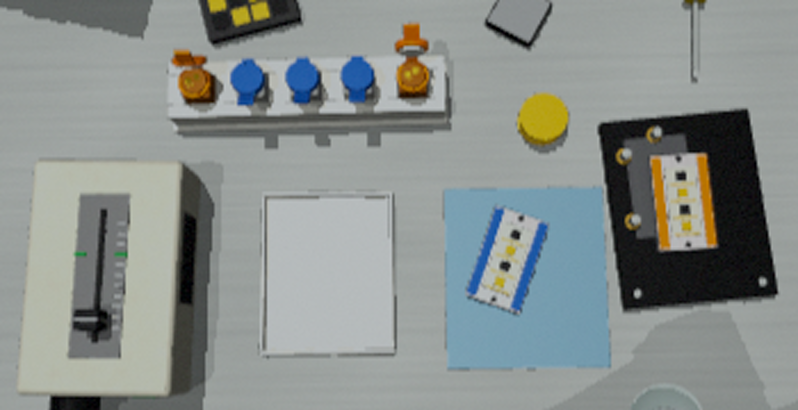

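View pics/c2.png

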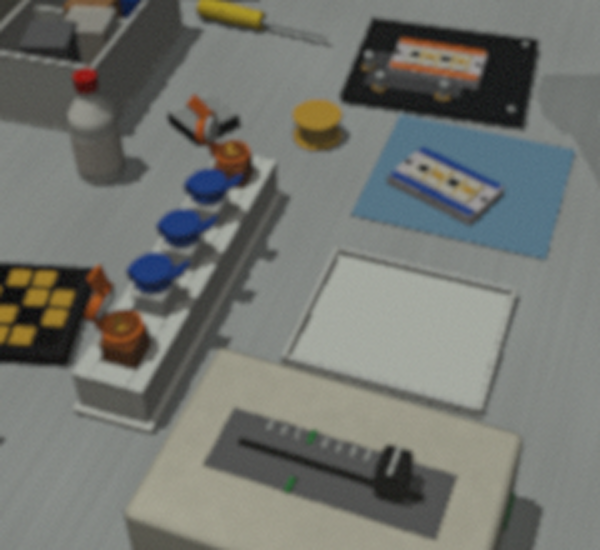

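The crops show the left orange cap about upright, the right one leaning far back, three shut blue caps (tabs toward the robot), the stage pins, and the slider near the robot's end of its slot.

```bash
cat > m.py <<'E'
from h import *
def carriers(d,which="OB"):
    out={}
    for k,c,z,in(("O",OR,.028),("B",BL,.014)):
        if k not in which: continue
        bb=[b for b in blobs(d,*c,box=(230,190,490,320),amin=20)]
        if len(bb)==0: continue
        m=np.any([b[2] for b in bb],0);r=rect(d,m,z);out[k]=r
        print(k,[ (b[0].tolist(),int(b[1])) for b in bb],"rect",np.round(r[0],4),np.round(r[1],4),round(r[2],1))
    return out
E
python3 - <<'E'
from m import *
t=get_image("top");s=get_image("side")
carriers(t)
# vials/caps
tb=[b for b in blobs(t,*BL,box=(200,140,345,190))];sb=[b for b in blobs(s,*BL,box=(225,185,285,260))]
tb.sort(key=lambda b:b[0][0]);sb.sort(key=lambda b:-b[0][1])
for a,b in zip(tb,sb): print("cap",np.round(tri(t,a[0],s,b[0]),4) if 0 else (tri(t,a[0],s,b[0])[0].round(4),tri(t,a[0],s,b[0])[1].round(4)), onz(t,*a[0],.088).round(4))
for n,a,b in(("Lvial",(225.6,165.7),(228.6,261.5)),("Rvial",(320.4,162.4),(272.1,191.5)),("Lcap",(221.7,155.6),(217.5,247)),("Rcap",(320.1,146),(259.4,175.4)),):
    p,e=tri(t,a,s,b);print(n,p.round(4),e.round(4))
h=cv2.cvtColor(t["img"],cv2.COLOR_RGB2HSV)
def big(m,z,box,name):
    k=np.zeros_like(m);k[box[1]:box[3],box[0]:box[2]]=255;m=m&k
    n,l,S,c=cv2.connectedComponentsWithStats(m);i=1+np.argmax(S[1:,4]);mm=l==i
    r=rect(t,mm,z);print(name,c[i].round(1),S[i][4],np.round(r[0],4),np.round(r[1],4),round(r[2],1),cv2.boxPoints(r).round(4).tolist())
black=cv2.inRange(h,(0,0,0),(180,255,60))
big(black,.016,(395,170,490,275),"stage")
big(cv2.inRange(h,(0,0,150),(180,40,255)),.012,(250,208,318,292),"tray")
big(cv2.inRange(h,(90,60,120),(104,200,255)),.002,(325,205,415,300),"mat")
big(cv2.inRange(h,(0,0,0),(180,255,45)),.127,(168,258,195,285),"grip")
g=cv2.inRange(h,(45,90,60),(85,255,255))
n,l,S,c=cv2.connectedComponentsWithStats(g)
for i in range(1,n):
    if 150<c[i][0]<220 and S[i][4]>=2: print("green",c[i].round(1),S[i][4],onz(t,*c[i],.094).round(4))
hs=cv2.cvtColor(s["img"],cv2.COLOR_RGB2HSV)
g=cv2.inRange(hs,(45,70,40),(85,255,255));n,l,S,c=cv2.connectedComponentsWithStats(g)
for i in range(1,n):
    if 240<c[i][0]<380 and c[i][1]>280: print("greenS",c[i].round(1),S[i][4],onz(s,*c[i],.094).round(4))
crop(t,(160,200,230,300),5.9,"pics/c3.png")
E
```

```text
B [([352.5, 239.9], 148), ([371.9, 246.3], 137)] rect [ 0.4507 -0.0856] [0.0573 0.0936] 69.4
cap (array([0.6292, 0.1789, 0.082 ]), np.float64(0.0016)) [0.6267 0.1776 0.088 ]
cap (array([0.6298, 0.1227, 0.0815]), np.float64(0.0018)) [0.6271 0.1217 0.088 ]
cap (array([0.6301, 0.0668, 0.0815]), np.float64(0.002)) [0.6272 0.0662 0.088 ]
Lvial [0.6318 0.2338 0.0698] 0.0002
Rvial [0.6348 0.0108 0.0715] 0.0007
Lcap [0.647  0.2355 0.1065] 0.0032
Rcap [0.6624 0.011  0.1114] 0.0006
stage [444.4 225.2] 3695 [ 0.5008 -0.2749] [0.1977 0.1601] 4.6 [[0.39590001106262207, -0.2029999941587448], [0.40869998931884766, -0.36250001192092896], [0.6057000160217285, -0.3467999994754791], [0.5929999947547913, -0.18719999492168427]]
tray [283.4 249.1] 5371 [0.4399 0.1043] [0.1636 0.1986] 89.2 [[0.3393999934196472, 0.024000000208616257], [0.5379999876022339, 0.0210999995470047], [0.5404000282287598, 0.18459999561309814], [0.3416999876499176, 0.1875]]
mat [372.3 253.8] 4399 [ 0.4325 -0.1053] [0.1876 0.1692] 0.1 [[0.3384999930858612, -0.020899999886751175], [0.33889999985694885, -0.19020000100135803], [0.5266000032424927, -0.18970000743865967], [0.5260999798774719, -0.020500000566244125]]
grip [180.5 269.6] 127 [0.3902 0.3098] [0.0341 0.0358] 41.9 [[0.36559998989105225, 0.3116999864578247], [0.3894999921321869, 0.2851000130176544], [0.4147999882698059, 0.30790001153945923], [0.39089998602867126, 0.3345000147819519]]
green [175. 241.] 5 [0.4538 0.337  0.094 ]
green [192.9 241.1] 7 [0.4529 0.2971 0.094 ]
greenS [304.1 304.3] 11 [0.4535 0.2973 0.094 ]
greenS [295.5 323.4] 17 [0.4543 0.3367 0.094 ]
```

View pics/c3.png

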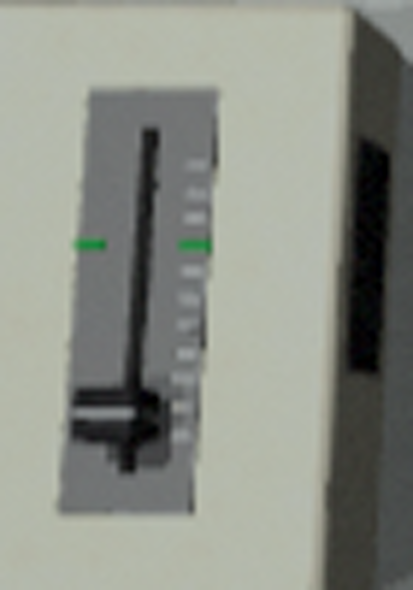

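The slot crop shows green marks at about (175,241)/(193,241), the slot running (185.6,222)–(181.7,279.5), and the grip's white line near (177.5,270). Next come the remaining measurements: orange carrier, tray, slot and cabinet clearance.

```bash
sed -i 's/^OR=((5,150,90),(18,255,255))/OR=((5,130,90),(23,255,255))/' h.py; python3 - <<'E'
from m import *
t=get_image("top");s=get_image("side")
for b in blobs(t,(5,150,150),(19,255,255),box=(418,190,462,246),amin=5): print(b[0],b[1])
m=np.any([b[2] for b in blobs(t,(5,150,120),(19,255,255),box=(418,190,462,246),amin=20)],0);r=rect(t,m,.028);print("O",r)
print("hsv",cv2.cvtColor(t["img"],cv2.COLOR_RGB2HSV)[220,[427,428,429,430,450,451,452,453]].tolist())
print("tray",[onz(t,u,v,.012)[:2].round(4).tolist() for u,v in((254.9,214.2),(313.2,214.2),(254.9,285.7),(313.2,285.7),(284,250))])
print("slot",onz(t,185.6,222,.094).round(4),onz(t,181.7,279.5,.094).round(4),"grip",onz(t,177.5,269.8,.127).round(4))
print("cab",tri(t,(178,88),s,(125,248)),onz(t,197,125,0),onz(t,210,70,0),onz(s,152,300,0))
print("bottle",onz(t,326,92,.12),"pins")
for p in((-.01,.06),(.06,.06),(.08,.025)):
    a=np.deg2rad(4.6);x,y=.5008+p[0]*np.cos(a)-p[1]*np.sin(a),-.2749+p[0]*np.sin(a)+p[1]*np.cos(a)
    print(np.round((x,y),4),np.round(proj(t,(x,y,.034)),1))
crop(t,(398,172,488,272),6,"pics/c4.png")
E
```

```text
[449.5 217.3] 148
[429.1 218.5] 145
O ((0.5061202645301819, -0.26899147033691406), (0.09279356151819229, 0.05788099393248558), 2.536006212234497)
hsv [[16, 99, 159], [19, 237, 183], [19, 255, 185], [19, 255, 185], [19, 255, 184], [19, 255, 184], [16, 182, 118], [16, 160, 35]]
tray [[0.5248, 0.1725], [0.5225, 0.0305], [0.3538, 0.1704], [0.3519, 0.0327], [0.4368, 0.1016]]
slot [0.4961 0.3151 0.094 ] [0.3692 0.3184 0.094 ] grip [0.389  0.3175 0.127 ]
cab (array([0.78335806, 0.32329768, 0.15051625]), np.float64(0.014504471285192272)) [0.76134022 0.32621158 0.        ] [0.91320277 0.29743093 0.        ] [0.76600178 0.31965342 0.        ]
bottle [ 0.78828615 -0.00466283  0.12      ] pins
[ 0.486  -0.2159] [417.9 226.3]
[ 0.5558 -0.2103] [413.9 197.3]
[ 0.5785 -0.2436] [427.3 187.7]
```

View pics/c4.png

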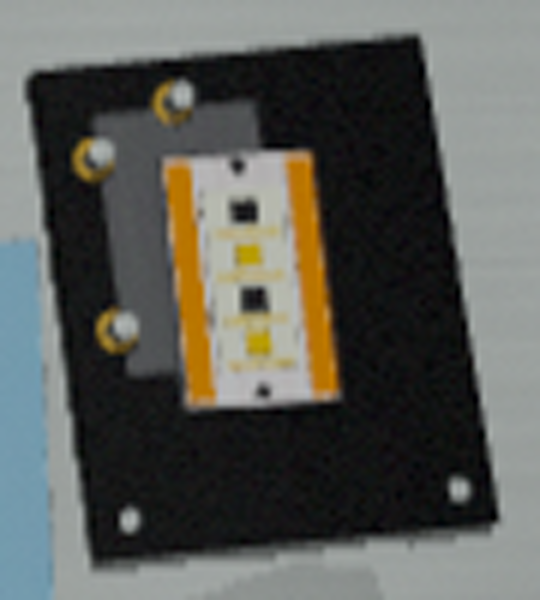

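The pin tops sit about 1 px right of prediction, so the stage centre is y ≈ -0.2765. The orange carrier is at (0.506,-0.269), yaw 2.5°. Next I turn the tool square and head for the left orange cap.

play_rows --moves '[[[0.3,-0.2,0,0.09,-1],[0.6,-0.4,0,0.18,-1],[0.93,-0.6,0,0.273,-1],[0.93,-0.6,0,0.273,-1],[0.93,-0.6,0,0.273,-1],[0.93,-0.6,0,0.273,-1],[0.93,-0.6,0,0.273,-1],[0.93,-0.6,0,0.273,-1]]]' --grip_force 30

```text
clock: 1.2
tcp_pos: [0.3486, -0.4297, 0.2313]
tool_rot: [0.0, 1.0, -0.001, -0.0]
contact_force: [1.0, -0.2, -1.1]
finger_gap: -0.0002
finger_force: 0.0
```

play_rows --moves '[[[0.16,-0.3,0,0,-1],[0.32,-0.6,0,0,-1],[0.49,-0.89,0,0,-1],[0.49,-0.89,0,0,-1],[0.49,-0.89,0,0,-1],[0.49,-0.89,0,0,-1],[0.49,-0.89,0,0,-1],[0.49,-0.89,0,0,-1]]]'

```text
clock: 2.0
tcp_pos: [0.4221, -0.2964, 0.2312]
tool_rot: [0.0, 1.0, -0.001, -0.0]
contact_force: [-0.7, -0.4, -0.5]
finger_gap: 0.0
finger_force: 0.0
```

play_rows --moves '[[[0.16,-0.3,0,0,-1],[0.32,-0.6,0,0,-1],[0.49,-0.89,0,0,-1],[0.49,-0.89,0,0,-1],[0.49,-0.89,0,0,-1],[0.49,-0.89,0,0,-1],[0.49,-0.89,0,0,-1],[0.49,-0.89,0,0,-1]]]'

```text
clock: 2.8
tcp_pos: [0.4957, -0.1629, 0.2312]
tool_rot: [0.0, 1.0, -0.001, -0.0]
contact_force: [-0.2, -0.4, 0.0]
finger_gap: 0.0001
finger_force: 0.0
```

play_rows --moves '[[[0.16,-0.3,0,0,-1],[0.32,-0.6,0,0,-1],[0.49,-0.89,0,0,-1],[0.49,-0.89,0,0,-1],[0.49,-0.89,0,0,-1],[0.49,-0.89,0,0,-1],[0.49,-0.89,0,0,-1],[0.49,-0.89,0,0,-1]]]'

```text
clock: 3.6
tcp_pos: [0.5693, -0.0295, 0.2313]
tool_rot: [0.0, 1.0, -0.001, -0.0]
contact_force: [1.0, 0.9, 0.5]
finger_gap: 0.0001
finger_force: 0.0
```

play_rows --moves '[[[0.33,-0.1,0,0,-1],[0.66,-0.2,0,0,-1],[0.99,-0.27,0,0,-1],[0.99,-0.27,0,0,-1],[0.99,-0.27,0.2,0,-1],[0.99,-0.27,0.4,0,-1],[0.99,-0.27,0.6,0,-1],[0.99,-0.27,0.79,0,-1]]]'

```text
clock: 4.4
tcp_pos: [0.7172, 0.0112, 0.1116]
tool_rot: [0.0, 1.0, -0.001, -0.001]
contact_force: [0.0, 0.2, -0.6]
finger_gap: -0.0001
finger_force: 0.0
```

play_rows --moves '[[[-0.08,0,0,0,-1],[-0.16,0,0,0,-1],[-0.24,0,0,0,-1],[-0.32,0,0,0,-1],[-0.4,0,0,0,-1],[-0.48,0,0,0,-1],[-0.56,0,0,0,-1],[-0.58,0,0,0,-1]]]'

```text
clock: 5.2
tcp_pos: [0.6295, 0.0115, 0.1129]
tool_rot: [0.0, 1.0, -0.001, -0.001]
contact_force: [0.7, -0.2, 0.4]
finger_gap: -0.0001
finger_force: 0.2
```

play_rows --moves '[[[0,0,0.02,0,-1],[0,0,0.04,0,-1],[0,0,0.06,0,-1],[0,0,0.08,0,-1],[0,0,0.1,0,-1],[0,0,0.12,0,-1],[0,0,0.14,0,-1],[0,0,0.14,0,-1]]]'

```text
clock: 6.0
tcp_pos: [0.6308, 0.0125, 0.091]
tool_rot: [-0.0, 1.0, 0.0, -0.001]
contact_force: [-0.5, -0.5, -0.2]
finger_gap: 0.0003
finger_force: 0.0
```

```bash
python3 - <<'E'
from h import *
s=get_image("side");crop(s,(200,130,420,350),2.7,"pics/d1.png")
E
```

```text
(no output)
```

View pics/d1.png

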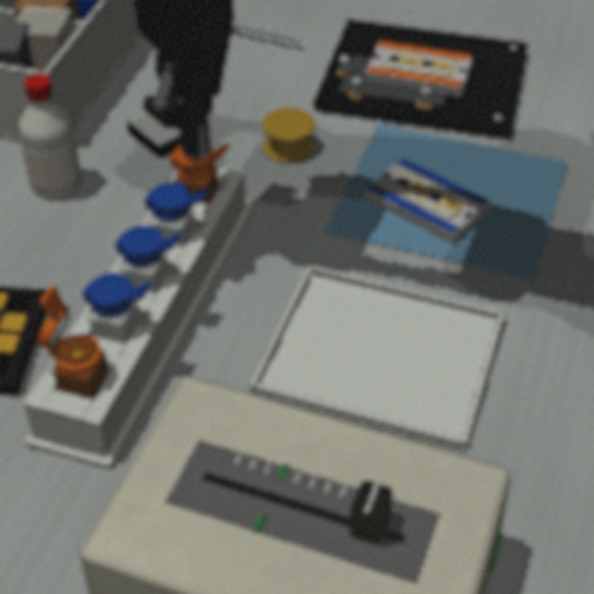

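The side view shows the right orange cap folded over under the fingers at crop (205,160), its tab nearly shut. Next I press it down.

play_rows --moves '[[[0,0,0.01,0,-1],[0,0,0.02,0,-1],[0,0,0.02,0,-1],[0,0,0.025,0,-1],[0,0,0.025,0,-1],[0,0,0.03,0,-1],[0,0,0.03,0,-1],[0,0,0.03,0,-1]]]'

```text
clock: 6.85
tcp_pos: [0.6315, 0.0124, 0.088]
tool_rot: [0.0, 1.0, -0.0, 0.0]
contact_force: [-1.7, 0.6, 5.6]
finger_gap: -0.0003
finger_force: 2.8
```

play_rows --moves '[[[0,0,-0.3,0,-1],[0,0,-0.55,0,-1],[0,0,-0.76,0,-1],[0.2,-0.3,-0.76,0,-1],[0.4,-0.6,-0.76,0,-1],[0.5,-0.9,-0.76,0,-1],[0.5,-1,-0.76,0,-1],[0.5,-1,-0.76,0,-1]]]'

```text
clock: 7.65
tcp_pos: [0.7059, 0.1658, 0.2001]
tool_rot: [-0.0, 1.0, 0.002, -0.0]
contact_force: [-1.3, 0.9, -1.5]
finger_gap: -0.0004
finger_force: 0.0
```

play_rows --moves '[[[0,-0.2,0,0,-1],[0,-0.49,0,0,-1],[0,-0.49,0,0,-1],[0,-0.49,0.15,0,-1],[0,-0.49,0.3,0,-1],[0,-0.49,0.45,0,-1],[0,-0.49,0.59,0,-1],[0,-0.49,0.59,0,-1]]]'

```text
clock: 8.45
tcp_pos: [0.7027, 0.2329, 0.1077]
tool_rot: [0.002, 1.0, -0.001, -0.005]
contact_force: [0.4, 0.1, -0.8]
finger_gap: -0.0001
finger_force: 0.0
```

play_rows --moves '[[[-0.08,0,0,0,-1],[-0.16,0,0,0,-1],[-0.24,0,0,0,-1],[-0.32,0,0,0,-1],[-0.4,0,0,0,-1],[-0.48,0,0,0,-1],[-0.49,0,0.05,0,-1],[-0.49,0,0.08,0,-1]]]'

```text
clock: 9.25
tcp_pos: [0.6333, 0.2352, 0.1014]
tool_rot: [0.0, 1.0, -0.0, 0.001]
contact_force: [0.3, -0.3, 1.7]
finger_gap: 0.0003
finger_force: 0.3
```

play_rows --moves '[[[0,0,0.02,0,-1],[0,0,0.04,0,-1],[0,0,0.06,0,-1],[0,0,0.07,0,-1],[0,0,0.08,0,-1],[0,0,0.085,0,-1],[0,0,0.085,0,-1],[0,0,0.085,0,-1]]]'

```text
clock: 10.05
tcp_pos: [0.6329, 0.2359, 0.0882]
tool_rot: [-0.0, 1.0, -0.0, 0.0]
contact_force: [-0.2, 0.3, 1.5]
finger_gap: 0.0001
finger_force: 0.6
```

play_rows --moves '[[[0,0,0.01,0,-1],[0,0,0.015,0,-1],[0,0,0.015,0,-1],[0,0,0.015,0,-1],[0,0,0.015,0,-1],[0,0,0.015,0,-1],[0,0,0.015,0,-1],[0,0,0.015,0,-1]]]'

```text
clock: 10.85
tcp_pos: [0.633, 0.236, 0.088]
tool_rot: [-0.0, 1.0, 0.0, 0.0]
contact_force: [-3.9, -1.3, 9.3]
finger_gap: 0.0001
finger_force: 4.7
```

play_rows --moves '[[[0,0,-0.3,0,-1],[0,0,-0.6,0,-1],[0,0,-0.9,0,-1],[-0.3,0.3,-0.9,0,1],[-0.6,0.6,-0.9,0,1],[-0.9,0.9,-0.9,0,1],[-0.95,1,-0.9,0,1],[-0.95,1,-0.9,0,1]]]'

```text
clock: 11.65
tcp_pos: [0.4857, 0.083, 0.2195]
tool_rot: [0.001, 1.0, -0.001, -0.002]
contact_force: [0.7, 0.2, -1.0]
finger_gap: 0.0723
finger_force: 0.0
```

play_rows --moves '[[[0,0.3,0,0,1],[0,0.6,0,0,1],[0,0.9,0,0,1],[0,1,0,0,1],[0,1,0,0,1],[0,1,0,0,1],[0,1,0,0,1],[0,1,0,0,1]]]'

```text
clock: 12.45
tcp_pos: [0.4904, -0.0627, 0.2207]
tool_rot: [-0.0, 1.0, 0.001, -0.0]
contact_force: [-0.1, -0.2, 0.6]
finger_gap: 0.0854
finger_force: 0.0
```

```bash
python3 - <<'E'
from m import *
t=get_image("top");s=get_image("side");a=t["img"][130:330,140:490,::-1];b=s["img"][150:350,180:380,::-1]
cv2.imwrite("pics/e1.png",cv2.resize(np.hstack([a,b]),None,fx=1.45,fy=1.45,interpolation=cv2.INTER_CUBIC))
for b in blobs(t,(5,150,100),(19,255,255),box=(350,190,490,300),amin=8): print(b[0],b[1])
E
```

```text
[428.1 206.9] 37
[449.7 216.1] 128
[429.3 230.4] 23
```

View pics/e1.png

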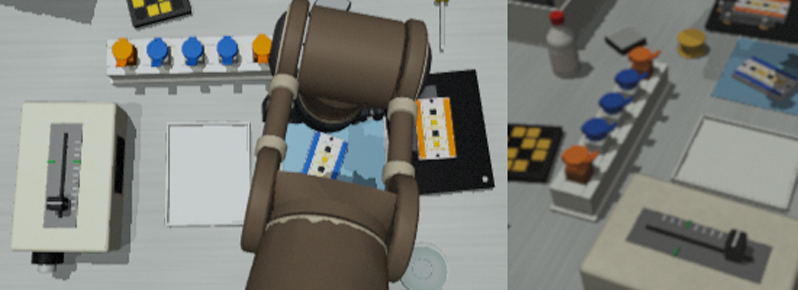

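Both orange caps are shut (e1: tabs toward the robot) and the orange carrier is unmoved. Next I fetch it.

play_rows --moves '[[[0,0.3,0,0,1],[0,0.6,0,0,1],[0,0.9,0,0,1],[0,1,0,0,1],[0,1,0,0,1],[0,1,0,0,1],[0,1,0,0,1],[0,1,0,0,1]]]'

```text
clock: 13.35
tcp_pos: [0.4903, -0.2125, 0.2207]
tool_rot: [-0.0, 1.0, 0.001, -0.0]
contact_force: [-0.4, 0.2, -0.1]
finger_gap: 0.0852
finger_force: 0.0
```

play_rows --moves '[[[0.1,0.2,0,-0.028,1],[0.1,0.37,0,-0.028,1],[0.1,0.37,0.15,-0.028,1],[0.1,0.37,0.3,-0.028,1],[0.1,0.37,0.45,-0.028,1],[0.1,0.37,0.6,-0.028,1],[0.1,0.37,0.6,-0.028,1],[0.1,0.37,0.6,-0.028,1]]]'

```text
clock: 14.15
tcp_pos: [0.5053, -0.2687, 0.1307]
tool_rot: [-0.0, 1.0, 0.023, -0.0]
contact_force: [-0.8, -0.8, -0.5]
finger_gap: 0.0853
finger_force: 0.0
```

```bash
python3 - <<'E'
from m import *
s=get_image("side");st_=manip.read_state();print(st_["tcp_pos"],st_["tool_rot"])
m=np.any([b[2] for b in blobs(s,(5,150,90),(19,255,255),box=(330,130,400,175),amin=8)],0);r=rect(s,m,.028);print("O",r)
E
```

```text
[ 0.50613303 -0.26937497  0.13180524] [3.72893686e-04 9.99748196e-01 2.24275829e-02 6.40179637e-04]
O ((0.5095230937004089, -0.26763996481895447), (0.08496703952550888, 0.05943424999713898), 2.6225831508636475)
```

play_rows --moves '[[[0,0,0.15,0,1],[0,0,0.3,0,1],[0,0,0.45,0,1],[0,0,0.6,0,1],[0,0,0.67,0,1],[0,0,0.73,0,1],[0,0,0.765,0,1],[0,0,0.765,0,1]]]'

```text
clock: 15.0
tcp_pos: [0.5056, -0.2697, 0.0162]
tool_rot: [0.0, 1.0, 0.022, 0.0]
contact_force: [0.2, 0.6, -0.7]
finger_gap: 0.0854
finger_force: 0.0
```

play_rows --moves '[[[0,0,0,0,0.5],[0,0,0,0,0.3],[0,0,0,0,0.2],[0,0,0,0,0.2],[0,0,0,0,0.2],[0,0,0,0,0.2],[0,0,0,0,0.2],[0,0,0,0,0.2]]]' --grip_force 60

```text
clock: 15.8
tcp_pos: [0.5065, -0.2704, 0.0176]
tool_rot: [0.001, 1.0, 0.022, 0.001]
contact_force: [-0.5, 0.2, 6.2]
finger_gap: 0.0579
finger_force: 64.9
```

play_rows --moves '[[[0,0,-0.05,0,0.2],[0,0,-0.15,0,0.2],[0,0,-0.25,0,0.2],[0,0,-0.35,0,0.2],[0,0,-0.45,0,0.2],[0,0,-0.55,0.028,0.2],[0,0,-0.6,0.028,0.2],[0,0,-0.6,0.028,0.2]]]'

```text
clock: 16.6
tcp_pos: [0.5065, -0.2704, 0.1082]
tool_rot: [0.001, 1.0, 0.0, 0.002]
contact_force: [0.3, -0.3, -1.7]
finger_gap: 0.0578
finger_force: 64.7
```

play_rows --moves '[[[-0.07,-0.14,0,0,0.2],[-0.14,-0.28,0,0,0.2],[-0.21,-0.42,0,0,0.2],[-0.28,-0.56,0,0,0.2],[-0.35,-0.7,0,0,0.2],[-0.42,-0.84,0,0,0.2],[-0.46,-0.98,0,0,0.2],[-0.46,-0.98,0,0,0.2]]]'

```text
clock: 17.4
tcp_pos: [0.4337, -0.1201, 0.1049]
tool_rot: [-0.001, 1.0, 0.001, -0.002]
contact_force: [-1.0, -1.1, -1.5]
finger_gap: 0.0579
finger_force: 64.7
```

play_rows --moves '[[[0,-0.14,0,0,0.2],[0,-0.28,0,0,0.2],[0,-0.42,0,0,0.2],[0,-0.56,0,0,0.2],[0,-0.7,0,0,0.2],[0,-0.84,0,0,0.2],[0,-0.98,0,0,0.2],[0,-0.98,0,0,0.2]]]'

```text
clock: 18.2
tcp_pos: [0.4365, 0.0256, 0.1058]
tool_rot: [-0.0, 1.0, 0.001, -0.0]
contact_force: [0.1, -0.0, -2.8]
finger_gap: 0.0578
finger_force: 64.9
```

play_rows --moves '[[[0,-0.14,0,0,0.2],[0,-0.28,0,0,0.2],[0,-0.42,0,0,0.2],[0,-0.52,0,0,0.2],[0,-0.52,0,0,0.2],[0,-0.52,0,0,0.2],[0,-0.52,0,0,0.2],[0,-0.52,0,0,0.2]]]'

```text
clock: 19.0
tcp_pos: [0.4364, 0.1015, 0.106]
tool_rot: [0.0, 1.0, -0.001, -0.0]
contact_force: [-0.9, 1.0, -1.9]
finger_gap: 0.0578
finger_force: 65.0
```

play_rows --moves '[[[0,0,0.12,0,0.2],[0,0,0.24,0,0.2],[0,0,0.36,0,0.2],[0,0,0.48,0,0.2],[0,0,0.56,0,0.2],[0,0,0.62,0,0.2],[0,0,0.66,0,0.2],[0,0,0.66,0,0.2]]]'

```text
clock: 19.8
tcp_pos: [0.436, 0.1023, 0.0065]
tool_rot: [0.0, 1.0, -0.0, -0.001]
contact_force: [-0.4, 0.7, -2.3]
finger_gap: 0.0578
finger_force: 65.0
```

play_rows --moves '[[[0,0,0,0,0.4],[0,0,0,0,0.6],[0,0,0,0,0.8],[0,0,0,0,0.9],[0,0,0,0,0.9],[0,0,-0.1,0,0.9],[0,0,-0.4,0,0.9],[0,0,-0.7,0,1]]]'

```text
clock: 20.6
tcp_pos: [0.4348, 0.1022, 0.1122]
tool_rot: [0.0, 1.0, -0.0, -0.002]
contact_force: [1.6, 0.5, 0.6]
finger_gap: 0.0854
finger_force: 0.0
```

play_rows --moves '[[[0,0,-0.3,0,1],[0,0.3,-0.6,0,1],[0,0.6,-0.6,0,1],[0,0.9,-0.6,0,1],[-0.3,1,-0.6,0,1],[-0.6,1,-0.6,0,1],[-0.6,1,-0.6,0,1],[-0.6,1,-0.6,0,1]]]'

```text
clock: 21.4
tcp_pos: [0.3456, -0.0476, 0.202]
tool_rot: [0.0, 1.0, -0.001, 0.001]
contact_force: [1.4, -0.4, -0.4]
finger_gap: 0.0858
finger_force: 0.0
```

play_rows --moves '[[[0,0.3,0,0,1],[0,0.6,0,0,1],[0,0.9,0,0,1],[0,1,0,0,1],[0,1,0,0,1],[0,1,0,0,1],[0,1,0,0,1],[0,1,0,0,1]]]'

```text
clock: 22.2
tcp_pos: [0.3465, -0.1965, 0.2019]
tool_rot: [-0.0, 1.0, 0.001, -0.0]
contact_force: [-0.1, -0.1, 0.1]
finger_gap: 0.0852
finger_force: 0.0
```

play_rows --moves '[[[0,0.3,0,0,1],[0,0.6,0,0,1],[0,0.9,0,0,1],[0,1,0,0,1],[0,1,0,0,1],[0,1,0,0,1],[0,1,0,0,1],[0,1,0,0,1]]]'

```text
clock: 23.0
tcp_pos: [0.3463, -0.3459, 0.2019]
tool_rot: [-0.0, 1.0, 0.001, -0.0]
contact_force: [0.1, 0.1, -0.6]
finger_gap: 0.0853
finger_force: 0.0
```

```bash
python3 - <<'E'
from m import *
t=get_image("top");s=get_image("side");a=t["img"][130:330,140:490,::-1];b=s["img"][150:350,180:380,::-1]
cv2.imwrite("pics/e2.png",cv2.resize(np.hstack([a,b]),None,fx=1.45,fy=1.45,interpolation=cv2.INTER_CUBIC))
carriers(t);print(manip.read_state()["tcp_pos"])
E
```

```text
O [([273.0, 250.0], 117), ([293.3, 251.3], 141)] rect [0.4359 0.1013] [0.0904 0.0544] 0.3
B [([352.4, 240.0], 149), ([371.9, 246.4], 136)] rect [ 0.4508 -0.0853] [0.0567 0.0935] 69.5
[ 0.34641025 -0.34651994  0.20209756]
```

View pics/e2.png

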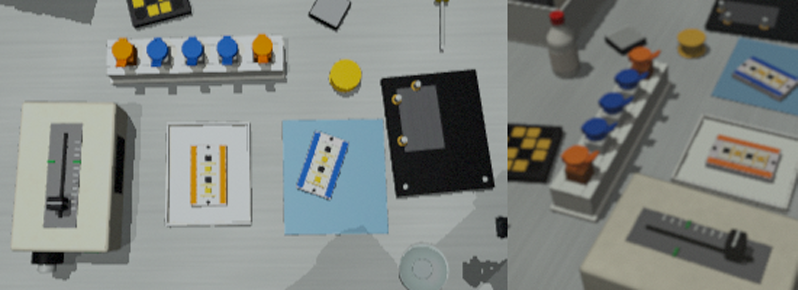

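The top view shows the orange carrier flat at the tray's centre, both orange caps shut, and a grey nest footprint on the stage near px (431,212). The blue carrier is still at (0.451,-0.085), yaw -20.5°.

play_rows --moves '[[[0.1,-0.3,0,0,1],[0.2,-0.6,0,0,1],[0.35,-0.9,0,0,1],[0.35,-1,0,0,1],[0.35,-1,0,0,1],[0.35,-1,0,0,1],[0.35,-1,0,0,1],[0.35,-1,0,0,1]]]'

```text
clock: 23.9
tcp_pos: [0.3985, -0.1988, 0.2021]
tool_rot: [0.0, 1.0, -0.001, 0.0]
contact_force: [0.0, -0.1, 0.3]
finger_gap: 0.0854
finger_force: 0.0
```

play_rows --moves '[[[0.1,-0.3,0,0.076,1],[0.2,-0.6,0,0.15,1],[0.346,-0.74,0,0.228,1],[0.346,-0.74,0.15,0.228,1],[0.346,-0.74,0.3,0.228,1],[0.346,-0.74,0.5,0.228,1],[0.346,-0.74,0.5,0.228,1],[0.346,-0.74,0.5,0.228,1]]]'

```text
clock: 24.7
tcp_pos: [0.4503, -0.0872, 0.1268]
tool_rot: [-0.0, 0.984, -0.179, -0.001]
contact_force: [0.4, -0.3, 0.7]
finger_gap: 0.0854
finger_force: 0.0
```

play_rows --moves '[[[0,0,0.15,0,1],[0,0,0.3,0,1],[0,0,0.45,0,1],[0,0,0.6,0,1],[0,0,0.7,0,1],[0,0,0.77,0,1],[0,0,0.81,0,1],[0,0,0.81,0,1]]]'

```text
clock: 25.5
tcp_pos: [0.4512, -0.0869, 0.0058]
tool_rot: [0.0, 0.984, -0.178, 0.0]
contact_force: [-0.6, -0.2, 0.1]
finger_gap: 0.0853
finger_force: 0.0
```

play_rows --moves '[[[0,0,0,0,0.5],[0,0,0,0,0.3],[0,0,0,0,0.2],[0,0,0,0,0.2],[0,0,0,0,0.2],[0,0,0,0,0.2],[0,0,0,0,0.2],[0,0,0,0,0.2]]]'

```text
clock: 26.3
tcp_pos: [0.4517, -0.087, 0.0072]
tool_rot: [0.0, 0.984, -0.178, 0.001]
contact_force: [-2.2, -0.0, 8.5]
finger_gap: 0.0572
finger_force: 61.8
```

```bash
python3 - <<'E'
from m import *
t=get_image("top");print(manip.read_state()["tcp_pos"])
h=cv2.cvtColor(t["img"],cv2.COLOR_RGB2HSV);print(h[212,431])
m=cv2.inRange(h,(0,0,70),(180,60,125));k=np.zeros_like(m);k[183:240,411:452]=255;m&=k
m=cv2.morphologyEx(m,cv2.MORPH_OPEN,np.ones((3,3)))
n,l,S,c=cv2.connectedComponentsWithStats(m);i=1+np.argmax(S[1:,4]);print(S[i],c[i],rect(t,l==i,.016),onz(t,*c[i],.016))
E
```

```text
[ 0.45163062 -0.08696096  0.00718558]
[105   6  90]
[ 414  189   32   45 1099] [430.05459509 211.34758872] ((0.5249528884887695, -0.24981382489204407), (0.10502161085605621, 0.06460908055305481), 4.5582499504089355) [ 0.52410987 -0.25107817  0.016     ]
```

play_rows --moves '[[[0,0,-0.05,0,0.2],[0,0,-0.15,0,0.2],[0,0,-0.3,0,0.2],[0,0,-0.45,-0.06,0.2],[0,0,-0.6,-0.12,0.2],[0,0,-0.67,-0.2,0.2],[0,0,-0.67,-0.279,0.2],[0,0,-0.67,-0.279,0.2]]]'

```text
clock: 27.15
tcp_pos: [0.4508, -0.0865, 0.1068]
tool_rot: [0.0, 0.999, 0.04, 0.001]
contact_force: [-0.1, -0.4, -2.8]
finger_gap: 0.0565
finger_force: 64.4
```

play_rows --moves '[[[0.02,0.1,0,0,0.2],[0.05,0.2,0,0,0.2],[0.08,0.3,0,0,0.2],[0.11,0.4,0,0,0.2],[0.15,0.5,0,0,0.2],[0.18,0.58,0,0,0.2],[0.18,0.58,0,0,0.2],[0.18,0.58,0,0,0.2]]]'

```text
clock: 27.95
tcp_pos: [0.4843, -0.1713, 0.1058]
tool_rot: [-0.0, 0.999, 0.04, -0.0]
contact_force: [-0.2, -0.7, -2.2]
finger_gap: 0.0565
finger_force: 64.4
```

play_rows --moves '[[[0.02,0.1,0,0,0.2],[0.05,0.2,0,0,0.2],[0.08,0.3,0,0,0.2],[0.11,0.4,0,0,0.2],[0.15,0.5,0,0,0.2],[0.18,0.58,0,0,0.2],[0.18,0.58,0,0,0.2],[0.18,0.58,0,0,0.2]]]'

```text
clock: 28.75
tcp_pos: [0.5182, -0.2558, 0.1057]
tool_rot: [-0.0, 0.999, 0.04, -0.0]
contact_force: [-1.0, -0.3, -1.8]
finger_gap: 0.0563
finger_force: 64.4
```

```bash
python3 - <<'E'
from m import *
s=get_image("side");z=manip.read_state();print(z["tcp_pos"],z["tool_rot"])
for b in blobs(s,*BL,box=(300,80,440,215)): print(b[0],b[1],onz(s,*b[0],z["tcp_pos"][2]-.0052+.012).round(4))
crop(s,(300,90,420,190),5,"pics/e3.png")
E
```

```text
[ 0.51788794 -0.25523576  0.10559372] [-5.82316834e-04  9.99202690e-01  3.99156626e-02 -6.21231773e-04]
```

View pics/e3.png

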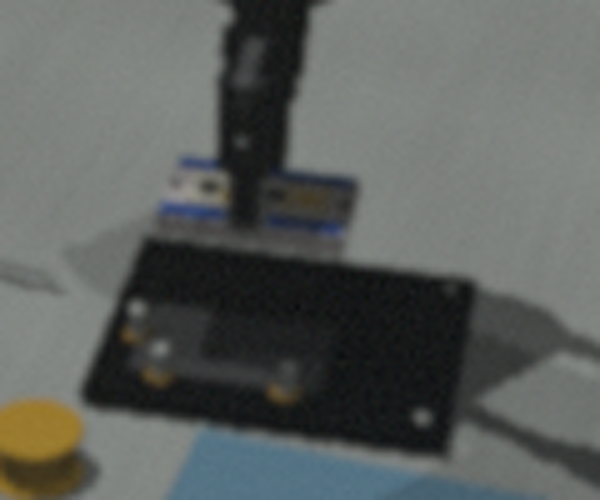

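The carrier hangs level in the finger tips above the stage, gripped at its middle (e3 crop ~(250,200)). Lowering it now.

play_rows --moves '[[[0,0,0.1,0,0.2],[0,0,0.2,0,0.2],[0,0,0.3,0,0.2],[0,0,0.38,0,0.2],[0,0,0.45,0,0.2],[0,0,0.5,0,0.2],[0,0,0.54,0,0.2],[0,0,0.55,0,0.2]]]'

```text
clock: 29.6
tcp_pos: [0.5181, -0.2555, 0.0228]
tool_rot: [-0.0, 0.999, 0.04, -0.0]
contact_force: [0.2, -0.6, -2.5]
finger_gap: 0.0566
finger_force: 64.4
```

play_rows --moves '[[[0,0,0.005,0,0.2],[0,0,0.01,0,0.2],[0,0,0.015,0,0.2],[0,0,0.015,0,0.2],[0,0,0.015,0,0.2],[0,0,0.015,0,0.2],[0,0,0.015,0,0.2],[0,0,0.015,0,0.2]]]'

```text
clock: 30.4
tcp_pos: [0.5185, -0.2558, 0.0214]
tool_rot: [0.0, 0.999, 0.04, 0.0]
contact_force: [-0.4, 0.7, -1.6]
finger_gap: 0.0565
finger_force: 64.6
```

play_rows --moves '[[[0,0,0,0,0.5],[0,0,0,0,0.8],[0,0,0,0,1],[0,0,0,0,1],[0,0,-0.2,0,1],[0,0,-0.5,0,1],[0,0.2,-0.5,0,-1],[0,0.367,-0.5,0,-1]]]'

```text
clock: 31.2
tcp_pos: [0.5247, -0.3121, 0.0991]
tool_rot: [0.002, 0.999, 0.041, 0.002]
contact_force: [-0.8, -0.5, -0.5]
finger_gap: 0.0591
finger_force: 0.0
```

play_rows --moves '[[[0,0,0,0,-1],[0,0,0,0,-1],[0,0,0,0,-1],[0,0,0.15,0,-1],[0,0,0.3,0,-1],[0,0,0.45,0,-1],[0,0,0.515,0,-1],[0,0,0.515,0,-1]]]'

```text
clock: 32.0
tcp_pos: [0.5221, -0.3092, 0.0178]
tool_rot: [-0.001, 0.999, 0.04, -0.001]
contact_force: [0.7, 0.4, 0.4]
finger_gap: 0.0001
finger_force: 0.0
```

```bash
python3 - <<'E'
from m import *
t=get_image("top");z=manip.read_state();print(z["tcp_pos"],z["finger_gap"])
for b in blobs(t,*BL,box=(380,180,490,275),amin=5): print(b[0],b[1])
crop(t,(398,172,488,272),5,"pics/e4.png")
E
```

```text
[ 0.52269245 -0.30971831  0.01857077] 0.00013197192792147914
[441.1 197.4] 35
[422.9 214.5] 143
[444.9 222.7] 77
```

play_rows --moves '[[[0,-0.015,0,0,-1],[0,-0.03,0,0,-1],[0,-0.045,0,0,-1],[0,-0.06,0,0,-1],[0,-0.07,0,0,-1],[0,-0.08,0,0,-1],[0,-0.09,0,0,-1],[0,-0.09,0,0,-1]]]'

```text
clock: 32.85
tcp_pos: [0.5219, -0.2972, 0.0191]
tool_rot: [0.0, 0.999, 0.04, 0.0]
contact_force: [0.6, -0.4, -0.5]
finger_gap: -0.0003
finger_force: 0.2
```

play_rows --moves '[[[0,-0.005,0,0,-1],[0,-0.01,0,0,-1],[0,-0.015,0,0,-1],[0,-0.02,0,0,-1],[0,-0.02,0,0,-1],[0,-0.02,0,0,-1],[0,-0.02,0,0,-1],[0,-0.02,0,0,-1]]]'

```text
clock: 33.65
tcp_pos: [0.5216, -0.2941, 0.0191]
tool_rot: [0.0, 0.999, 0.04, 0.0]
contact_force: [0.6, -0.2, 0.8]
finger_gap: 0.0002
finger_force: 0.5
```

play_rows --moves '[[[0,-0.005,0,0,-1],[0,-0.01,0,0,-1],[0,-0.012,0,0,-1],[0,-0.015,0,0,-1],[0,-0.017,0,0,-1],[0,-0.02,0,0,-1],[0,-0.02,0,0,-1],[0,-0.02,0,0,-1]]]'

```text
clock: 34.45
tcp_pos: [0.5215, -0.2933, 0.0195]
tool_rot: [0.002, 0.999, 0.04, 0.0]
contact_force: [-1.5, -7.1, -0.8]
finger_gap: -0.0001
finger_force: 3.2
```

```bash
python3 - <<'E'
from m import *
t=get_image("top");z=manip.read_state();print(z["tcp_pos"],z["contact_force"])
for b in blobs(t,*BL,box=(380,180,490,275),amin=5): print(b[0],b[1])
crop(t,(398,172,488,272),6,"pics/e5.png")
E
```

```text
[ 0.52147991 -0.29331604  0.01947236] [-1.62635956 -5.94764848 -1.11786128]
[439.3 197.9] 36
[421.  214.5] 142
[442.9 223.1] 66
```

View pics/e5.png

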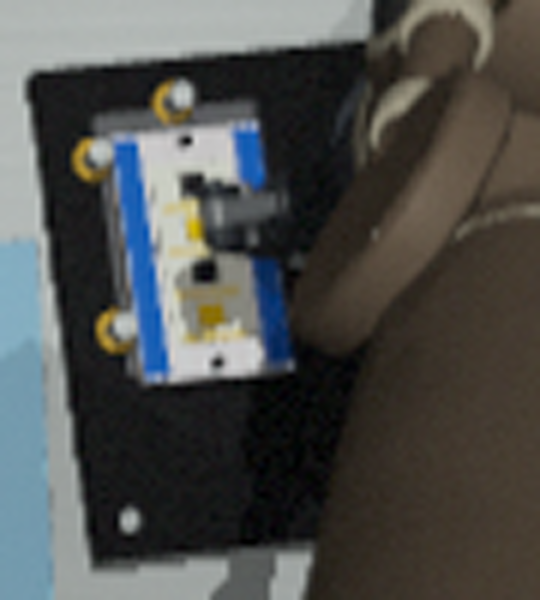

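The picture shows the carrier's left band against both left pins (crop (100,160),(122,330)), with a gap left to the far pin (175,100). Now the end push.

play_rows --moves '[[[0,0.05,0,0,-1],[0,0.1,0,0,-1],[0,0.1,-0.2,0,-1],[0,0.1,-0.45,0,-1],[-0.25,-0.1,-0.45,0,-1],[-0.49,-0.29,-0.45,0,-1],[-0.49,-0.29,-0.45,0,-1],[-0.49,-0.29,-0.45,0,-1]]]'

```text
clock: 35.3
tcp_pos: [0.4429, -0.2522, 0.0859]
tool_rot: [-0.001, 0.999, 0.04, -0.001]
contact_force: [0.5, -0.3, 0.3]
finger_gap: 0.0002
finger_force: 0.0
```

play_rows --moves '[[[0,0,0.15,0,-1],[0,0,0.3,0,-1],[0,0,0.45,0,-1],[0,0,0.45,0,-1],[0.02,0,0.45,0,-1],[0.04,0,0.45,0,-1],[0.06,0,0.45,0,-1],[0.075,0,0.45,0,-1]]]'

```text
clock: 36.1
tcp_pos: [0.4561, -0.2531, 0.0199]
tool_rot: [0.0, 0.999, 0.04, -0.0]
contact_force: [-2.9, -1.8, 2.0]
finger_gap: 0.0002
finger_force: 1.6
```

play_rows --moves '[[[0.005,0,0,0,-1],[0.01,0,0,0,-1],[0.015,0,0,0,-1],[0.02,0,0,0,-1],[0.025,0,0,0,-1],[0.03,0,0,0,-1],[0.03,0,0,0,-1],[0.03,0,0,0,-1]]]'

```text
clock: 36.9
tcp_pos: [0.4605, -0.2523, 0.019]
tool_rot: [-0.0, 0.999, 0.04, 0.0]
contact_force: [-0.4, 0.3, 1.2]
finger_gap: 0.0001
finger_force: 0.9
```

play_rows --moves '[[[0.003,0,0,0,-1],[0.006,0,0,0,-1],[0.009,0,0,0,-1],[0.012,0,0,0,-1],[0.015,0,0,0,-1],[0.018,0,0,0,-1],[0.018,0,0,0,-1],[0.018,0,0,0,-1]]]'

```text
clock: 37.7
tcp_pos: [0.4631, -0.2521, 0.019]
tool_rot: [0.0, 0.999, 0.04, 0.0]
contact_force: [-0.6, 0.5, 0.2]
finger_gap: -0.0001
finger_force: 0.6
```

play_rows --moves '[[[0.003,0,0,0,-1],[0.006,0,0,0,-1],[0.009,0,0,0,-1],[0.01,0,0,0,-1],[0.01,0,0,0,-1],[0.01,0,0,0,-1],[0.01,0,0,0,-1],[0.01,0,0,0,-1]]]'

```text
clock: 38.5
tcp_pos: [0.4634, -0.2521, 0.019]
tool_rot: [-0.0, 0.999, 0.04, -0.001]
contact_force: [-5.1, -2.5, 3.5]
finger_gap: 0.0001
finger_force: 2.6
```

play_rows --moves '[[[0.004,0,0,0,-1],[0.004,0,0,0,-1],[-0.07,0,0,0,-1],[-0.07,0,-0.2,0,-1],[-0.07,0,-0.45,0,-1],[0.2,0.2,-0.45,0,-1],[0.405,0.385,-0.45,0,-1],[0.405,0.385,-0.45,0,-1]]]'

```text
clock: 39.3
tcp_pos: [0.5355, -0.309, 0.0889]
tool_rot: [0.003, 0.999, 0.04, 0.005]
contact_force: [-1.0, -0.2, -0.0]
finger_gap: 0.0
finger_force: 0.0
```

play_rows --moves '[[[0,0,0.15,0,-1],[0,0,0.3,0,-1],[0,0,0.45,0,-1],[0,0,0.45,0,-1],[0,-0.02,0.45,0,-1],[0,-0.04,0.45,0,-1],[0,-0.06,0.45,0,-1],[0,-0.07,0.45,0,-1]]]'

```text
clock: 40.1
tcp_pos: [0.5287, -0.2937, 0.0193]
tool_rot: [-0.0, 0.999, 0.04, 0.0]
contact_force: [-0.3, -0.6, -0.5]
finger_gap: -0.0002
finger_force: 0.0
```

play_rows --moves '[[[0,-0.003,0,0,-1],[0,-0.006,0,0,-1],[0,-0.009,0,0,-1],[0,-0.012,0,0,-1],[0,-0.015,0,0,-1],[0,-0.015,0,0,-1],[0,-0.015,0,0,-1],[0,-0.015,0,0,-1]]]'

```text
clock: 40.9
tcp_pos: [0.5289, -0.2929, 0.0193]
tool_rot: [0.001, 0.999, 0.04, 0.0]
contact_force: [-0.9, -5.5, 0.1]
finger_gap: -0.0002
finger_force: 2.2
```

play_rows --moves '[[[0,0.05,0,0,-1],[0,0.1,0,0,-1],[0,0.1,-0.3,0,-1],[0,0.1,-0.6,0,-1],[0,0.1,-0.9,0.03,-1],[0,0.1,-1,0.051,-1],[0,0.1,-1,0.051,-1],[0,0.1,-1,0.051,-1]]]'

```text
clock: 41.7
tcp_pos: [0.5293, -0.3065, 0.1683]
tool_rot: [-0.001, 1.0, 0.0, -0.0]
contact_force: [0.1, -0.2, -0.4]
finger_gap: -0.0
finger_force: 0.0
```

play_rows --moves '[[[0.1,-0.3,0,0,-1],[0.2,-0.6,0,0,-1],[0.25,-0.9,0,0,-1],[0.25,-1,0,0,-1],[0.25,-1,0,0,-1],[0.25,-1,0,0,-1],[0.25,-1,0,0,-1],[0.25,-1,0,0,-1]]]'

```text
clock: 42.5
tcp_pos: [0.567, -0.1586, 0.1688]
tool_rot: [0.0, 1.0, -0.001, -0.0]
contact_force: [-0.6, -0.3, 0.1]
finger_gap: -0.0002
finger_force: 0.0
```

play_rows --moves '[[[0,-0.3,0,0,-1],[0,-0.6,0,0,-1],[0,-0.9,0,0,-1],[0,-1,0,0,-1],[0,-1,0,0,-1],[0,-1,0,0,-1],[0,-1,0,0,-1],[0,-1,0,0,-1]]]'

```text
clock: 43.3
tcp_pos: [0.5674, -0.0087, 0.169]
tool_rot: [0.0, 1.0, -0.001, 0.0]
contact_force: [0.6, -0.3, -0.5]
finger_gap: 0.0002
finger_force: 0.0
```

```bash
python3 - <<'E'
from m import *
t=get_image("top");print(manip.read_state()["tcp_pos"])
bb=blobs(t,*BL,box=(405,180,490,275),amin=10)
for b in bb: print(b[0],b[1])
r=rect(t,np.any([b[2] for b in bb],0),.028);print(r)
cv2.imwrite("pics/e6.png",np.hstack([cv2.resize(t["img"][172:272,398:488,::-1],None,fx=5,fy=5,interpolation=cv2.INTER_CUBIC)]))
E
```

```text
[ 0.56740002 -0.00848246  0.16899199]
[441.2 209.4] 160
[420.7 211.5] 143
((0.5245264768600464, -0.2507621943950653), (0.09062594175338745, 0.05902111530303955), 4.567948341369629)
```

View pics/e6.png

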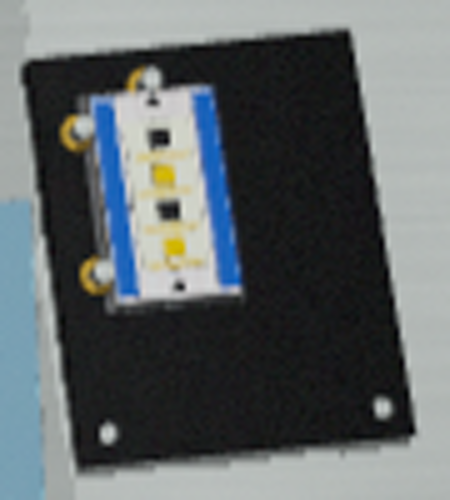

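The carrier's edges touch the two left pins and the far pin, and the measured yaw of 4.57° matches the stage. Next, the first blue cap.

play_rows --moves '[[[0,-0.25,0,0,-1],[0,-0.5,0,0,-1],[0,-0.5,0.2,0,-1],[0,-0.5,0.4,0,-1],[0,-0.5,0.65,0,-1],[0.05,-0.5,0.65,0,-1],[0.1,-0.5,0.65,0,-1],[0.14,-0.5,0.65,0,-1]]]'

```text
clock: 44.15
tcp_pos: [0.5914, 0.0676, 0.0738]
tool_rot: [-0.0, 1.0, -0.0, 0.002]
contact_force: [0.2, -1.0, 1.0]
finger_gap: 0.0001
finger_force: 0.1
```

play_rows --moves '[[[0.02,0,0,0,-1],[0.03,0,-0.03,0,-1],[0.04,0,-0.06,0,-1],[0.05,0,-0.1,0,-1],[0.07,0,-0.14,0,-1],[0.09,0,-0.18,0,-1],[0.12,0,-0.22,0,-1],[0.15,0,-0.27,0,-1]]]'

```text
clock: 44.95
tcp_pos: [0.6111, 0.068, 0.1125]
tool_rot: [0.0, 1.0, 0.0, -0.0]
contact_force: [-0.8, 0.3, -0.1]
finger_gap: -0.0002
finger_force: 0.2
```

```bash
python3 - <<'E'
from h import *
s=get_image("side");crop(s,(190,150,330,300),3.5,"pics/f1.png");print(manip.read_state()["tcp_pos"])
E
```

```text
[0.61314199 0.06802121 0.11424789]
```

View pics/f1.png

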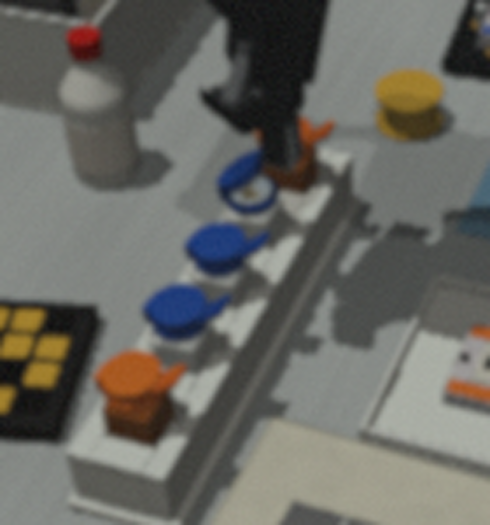

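The finger has lifted the first blue cap about halfway, at crop (245,180). Next I push it past upright and repeat on the second.

play_rows --moves '[[[0.05,0,0,0,-1],[0.1,0,0,0,-1],[0.15,0,0,0,-1],[0.2,0,0,0,-1],[0.25,0,0,0,-1],[0.29,0,0,0,-1],[0.3,0,0,0,-1],[0.3,0,0,0,-1]]]'

```text
clock: 45.8
tcp_pos: [0.6556, 0.0679, 0.1112]
tool_rot: [0.0, 1.0, -0.0, -0.001]
contact_force: [-0.1, -0.4, 0.8]
finger_gap: 0.0003
finger_force: 0.1
```

play_rows --moves '[[[-0.3,0,0,0,-1],[-0.6,0,0,0,-1],[-0.6,0,0,0,-1],[-0.6,-0.2,0,0,-1],[-0.6,-0.365,0,0,-1],[-0.6,-0.365,0.1,0,-1],[-0.6,-0.365,0.28,0,-1],[-0.6,-0.365,0.28,0,-1]]]'

```text
clock: 46.6
tcp_pos: [0.5617, 0.1219, 0.0657]
tool_rot: [0.001, 1.0, 0.0, -0.005]
contact_force: [-0.4, -0.7, -0.8]
finger_gap: 0.0001
finger_force: 0.0
```

```bash
python3 - <<'E'
from h import *
t=get_image("top");s=get_image("side");print(manip.read_state()["tcp_pos"])
for d,bx in((t,(200,120,345,190)),(s,(225,150,300,260))): print([(b[0].tolist(),int(b[1])) for b in blobs(d,*BL,box=bx)])
E
```

```text
[0.56463793 0.12208413 0.06879315]
[([295.8, 144.0], 79), ([297.4, 167.1], 28)]
[([246.3, 190.4], 50), ([252.3, 220.2], 161), ([241.3, 238.2], 193)]
```

play_rows --moves '[[[0.05,0,0,0,-1],[0.1,0,0,0,-1],[0.14,0,0,0,-1],[0.17,0,0,0,-1],[0.18,0,-0.02,0,-1],[0.19,0,-0.05,0,-1],[0.2,0,-0.08,0,-1],[0.21,0,-0.11,0,-1]]]'

```text
clock: 47.5
tcp_pos: [0.5973, 0.1228, 0.087]
tool_rot: [-0.0, 1.0, 0.0, 0.0]
contact_force: [-0.4, 0.0, 0.7]
finger_gap: 0.0
finger_force: 0.2
```

play_rows --moves '[[[0.02,0,-0.04,0,-1],[0.04,0,-0.08,0,-1],[0.07,0,-0.12,0,-1],[0.1,0,-0.17,0,-1],[0.16,0,-0.18,0,-1],[0.22,0,-0.18,0,-1],[0.28,0,-0.18,0,-1],[0.34,0,-0.18,0,-1]]]'

```text
clock: 48.3
tcp_pos: [0.65, 0.1228, 0.1142]
tool_rot: [-0.0, 1.0, -0.0, 0.001]
contact_force: [0.2, -0.1, 1.4]
finger_gap: 0.0001
finger_force: 0.6
```

play_rows --moves '[[[0.03,0,0,0,-1],[0.05,0,0,0,-1],[0.05,0,0,0,-1],[0.05,0,0,0,-1],[0.05,0,0,0,-1],[-0.25,0,0,0,-1],[-0.55,0,0,0,-1],[-0.55,0,0,0,-1]]]'

```text
clock: 49.1
tcp_pos: [0.5549, 0.122, 0.1094]
tool_rot: [0.001, 1.0, 0.0, -0.008]
contact_force: [-0.3, 0.6, 0.1]
finger_gap: -0.0002
finger_force: 0.0
```

play_rows --moves '[[[0,0,0,0,-1],[0,-0.2,0,0,-1],[0,-0.373,0,0,-1],[0,-0.373,0,0,-1],[0,-0.373,0.15,0,-1],[0,-0.373,0.29,0,-1],[0,-0.373,0.29,0,-1],[0,-0.373,0.29,0,-1]]]'

```text
clock: 49.9
tcp_pos: [0.5666, 0.1783, 0.0702]
tool_rot: [0.0, 1.0, -0.0, 0.0]
contact_force: [0.4, 0.3, 0.7]
finger_gap: 0.0003
finger_force: 0.0
```

```bash
python3 - <<'E'
from h import *
t=get_image("top");s=get_image("side");print(manip.read_state()["tcp_pos"])
for d,bx in((t,(200,120,345,190)),(s,(225,150,300,260))): print([(b[0].tolist(),int(b[1])) for b in blobs(d,*BL,box=bx)])
E
```

```text
[0.56748571 0.1786237  0.07137082]
[([270.7, 145.0], 91), ([295.3, 144.4], 86), ([275.4, 167.0], 27), ([298.6, 167.6], 24)]
[([234.9, 206.2], 61), ([240.3, 238.4], 177)]
```

play_rows --moves '[[[0.05,0,0,0,-1],[0.1,0,0,0,-1],[0.14,0,0,0,-1],[0.16,0,0,0,-1],[0.17,0,-0.02,0,-1],[0.18,0,-0.05,0,-1],[0.19,0,-0.08,0,-1],[0.2,0,-0.11,0,-1]]]'

```text
clock: 50.8
tcp_pos: [0.5958, 0.1787, 0.087]
tool_rot: [0.0, 1.0, 0.0, 0.0]
contact_force: [-0.0, -0.2, -1.2]
finger_gap: -0.0003
finger_force: 0.2
```

play_rows --moves '[[[0.02,0,-0.04,0,-1],[0.04,0,-0.08,0,-1],[0.07,0,-0.12,0,-1],[0.1,0,-0.17,0,-1],[0.16,0,-0.18,0,-1],[0.22,0,-0.18,0,-1],[0.28,0,-0.18,0,-1],[0.34,0,-0.18,0,-1]]]'

```text
clock: 51.6
tcp_pos: [0.6483, 0.1788, 0.1142]
tool_rot: [-0.0, 1.0, -0.0, 0.001]
contact_force: [-0.5, -0.3, 1.3]
finger_gap: 0.0
finger_force: 0.7
```

play_rows --moves '[[[0.03,0,0,0,-1],[0.05,0,0,0,-1],[0.05,0,0,0,-1],[0.05,0,0,0,-1],[0.05,0,0,0,-1],[-0.25,0,0,0,-1],[-0.55,0,0,0,-1],[-0.55,0,0,0,-1]]]'

```text
clock: 52.4
tcp_pos: [0.5537, 0.1774, 0.1095]
tool_rot: [0.002, 1.0, 0.001, -0.008]
contact_force: [-0.6, -0.8, -0.1]
finger_gap: -0.0002
finger_force: 0.0
```

play_rows --moves '[[[-0.2,0,-0.2,0,0],[-0.4,0,-0.5,0,0],[-0.6,-0.2,-0.7,0,0],[-0.8,-0.5,-0.7,0,0],[-1,-0.8,-0.7,0,0],[-1,-0.92,-0.7,0,0],[-1,-0.92,-0.7,0,0],[-1,-0.92,-0.7,0,0]]]'

```text
clock: 53.2
tcp_pos: [0.4141, 0.317, 0.2187]
tool_rot: [0.0, 1.0, 0.001, 0.0]
contact_force: [-0.2, -1.0, 0.7]
finger_gap: 0.0425
finger_force: 0.0
```

```bash
python3 - <<'E'
from h import *
t=get_image("top");s=get_image("side");z=manip.read_state();print(z["tcp_pos"],z["finger_gap"])
for d,bx in((t,(200,120,345,190)),(s,(200,150,300,260))): print([(b[0].tolist(),int(b[1])) for b in blobs(d,*BL,box=bx)])
a=t["img"][110:200,195:355,::-1];b=s["img"][150:280,195:305,::-1]
cv2.imwrite("pics/f2.png",np.vstack([cv2.resize(a,(640,360),interpolation=2),]))
cv2.imwrite("pics/f2.png",np.hstack([cv2.resize(a,(480,270),interpolation=2),cv2.resize(b,(228,270),interpolation=2)]))
E
```

```text
[0.41460253 0.3159368  0.21840875] 0.04285604175276188
[([270.6, 145.0], 91), ([295.2, 144.5], 87), ([246.1, 146.4], 93), ([249.5, 165.4], 45), ([273.8, 164.7], 43), ([297.7, 164.2], 43)]
[([246.4, 190.7], 50), ([234.9, 206.0], 59), ([222.8, 224.1], 68), ([241.8, 244.8], 13)]
```

View pics/f2.png

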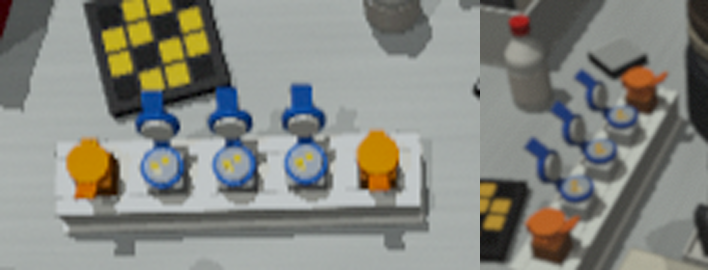

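All three blue caps lean back past upright, with open mouths visible, and both orange caps are shut. Next, the slider.

play_rows --moves '[[[-0.17,0,0,0,0],[-0.17,0,0,0,0],[-0.17,0,0.15,0,0],[-0.17,0,0.3,0,0],[-0.17,0,0.45,0,0],[-0.17,0,0.6,0,0],[-0.17,0,0.72,0,0],[-0.17,0,0.73,0,0]]]'

```text
clock: 54.1
tcp_pos: [0.3879, 0.3145, 0.1065]
tool_rot: [0.002, 1.0, -0.001, -0.002]
contact_force: [-1.1, -0.2, 0.2]
finger_gap: 0.0428
finger_force: 0.0
```

play_rows --moves '[[[0,0,0,0,-0.3],[0,0,0,0,-0.5],[0,0,0,0,-0.6],[0,0,0,0,-0.6],[0,0,0,0,-0.6],[0,0,0,0,-0.6],[0,0,0,0,-0.6],[0,0,0,0,-0.6]]]' --grip_force 25

```text
clock: 54.9
tcp_pos: [0.39, 0.318, 0.1098]
tool_rot: [-0.002, 1.0, -0.001, 0.001]
contact_force: [1.8, 3.9, -6.4]
finger_gap: 0.0234
finger_force: 28.7
```

```bash
python3 - <<'E'
from h import *
t=get_image("top");s=get_image("side");z=manip.read_state();print(z["tcp_pos"],z["finger_gap"],z["contact_force"])
for a,b in(((295.2,144.5),(246.4,190.7)),((270.6,145),(234.9,206)),((246.1,146.4),(222.8,224.1))): print(tri(t,a,s,b))
E
```

```text
[0.38993833 0.31801501 0.10983495] 0.02305541321022178 [ 2.3680998   5.55266644 -5.91521902]
(array([0.66810855, 0.06751491, 0.1087687 ]), np.float64(0.0008617499295286503))
(array([0.667474  , 0.12328959, 0.11085594]), np.float64(0.0011349501735798486))
(array([0.66587342, 0.17926817, 0.10985026]), np.float64(0.0016844820594162494))
```

play_rows --moves '[[[0.06,0.001,0,0,-0.6],[0.12,0.003,0,0,-0.6],[0.18,0.004,0,0,-0.6],[0.24,0.006,0,0,-0.6],[0.3,0.008,0,0,-0.6],[0.36,0.009,0,0,-0.6],[0.42,0.011,0,0,-0.6],[0.43,0.011,0,0,-0.6]]]'

```text
clock: 55.8
tcp_pos: [0.454, 0.3162, 0.1098]
tool_rot: [-0.001, 1.0, -0.001, 0.0]
contact_force: [-1.3, 5.4, -2.1]
finger_gap: 0.0236
finger_force: 29.1
```

play_rows --moves '[[[0,0,0,0,-0.4],[0,0,0,0,-0.2],[0,0,0,0,0],[0,0,-0.1,0,0],[0,0,-0.4,0,0],[0,0,-0.8,0,0],[-0.3,0,-0.8,0,0],[-0.3,0,-0.8,0,0]]]'

```text
clock: 56.6
tcp_pos: [0.4061, 0.3153, 0.233]
tool_rot: [-0.001, 1.0, 0.001, 0.001]
contact_force: [0.8, -0.2, -0.5]
finger_gap: 0.0425
finger_force: 0.0
```

play_rows --moves '[[[0,0.3,0,0,0],[0,0.6,0,0,0],[0,0.9,0,0,0],[0,1,0,0,0],[0,1,0,0,0],[0,1,0,0,0],[0,1,0,0,0],[0,1,0,0,0]]]'

```text
clock: 57.4
tcp_pos: [0.4083, 0.1659, 0.2291]
tool_rot: [-0.0, 1.0, 0.001, -0.0]
contact_force: [-0.6, 0.5, -0.0]
finger_gap: 0.0428
finger_force: 0.0
```

```bash
python3 - <<'E'
from m import *
t=get_image("top");s=get_image("side");z=manip.read_state();print(z["tcp_pos"],z["finger_gap"])
a=t["img"][200:300,160:230,::-1];b=s["img"][265:365,230:390,::-1]
cv2.imwrite("pics/g1.png",np.hstack([cv2.resize(a,None,fx=3.4,fy=3.4,interpolation=2),cv2.resize(b,None,fx=3.4,fy=3.4,interpolation=2)]))
E
```

```text
[0.40824076 0.16579727 0.22895316] 0.04276978665712679
```

View pics/g1.png

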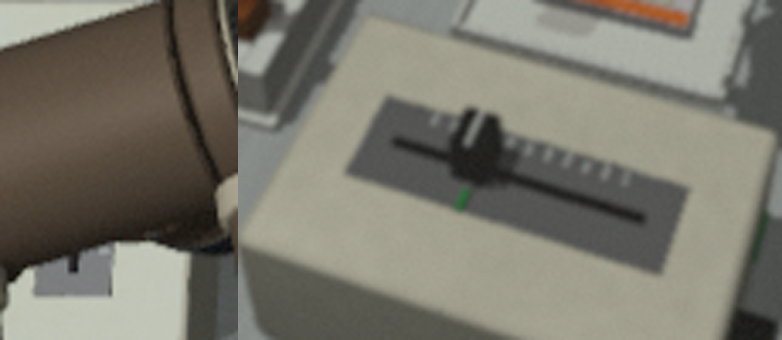

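The side view shows the slider grip standing at the green mark (crop line ~(478,125), mark (463,198)). I'll move clear and check it numerically in both views.

play_rows --moves '[[[-0.1,0.3,0,0,0],[-0.3,0.6,0,0,0],[-0.4,0.9,0,0,0],[-0.4,1,0,0,0],[-0.4,1,0,0,0],[-0.4,1,0,0,0],[-0.4,1,0,0,0],[-0.4,1,0,0,0]]]'

```text
clock: 58.3
tcp_pos: [0.3486, 0.016, 0.229]
tool_rot: [-0.0, 1.0, 0.001, -0.0]
contact_force: [0.5, 1.2, -0.0]
finger_gap: 0.0427
finger_force: 0.0
```

play_rows --moves '[[[0,0.3,0,0,0],[0,0.6,0,0,0],[0,0.9,0,0,0],[0,1,0,0,0],[0,1,0,0,0],[0,1,0,0,0],[0,1,0,0,0],[0,1,0,0,0]]]'

```text
clock: 59.1
tcp_pos: [0.3483, -0.1337, 0.2289]
tool_rot: [-0.0, 1.0, 0.001, -0.0]
contact_force: [0.1, -0.4, 0.1]
finger_gap: 0.0426
finger_force: 0.0
```

play_rows --moves '[[[0,0.3,0,0,0],[0,0.6,0,0,0],[0,0.9,0,0,0],[0,1,0,0,0],[0,1,0,0,0],[0,1,0,0,0],[0,1,0,0,0],[0,1,0,0,0]]]'

```text
clock: 59.9
tcp_pos: [0.3483, -0.2835, 0.2289]
tool_rot: [-0.0, 1.0, 0.001, -0.0]
contact_force: [-0.4, 0.1, 0.5]
finger_gap: 0.043
finger_force: 0.0
```

```bash
python3 - <<'E'
from m import *
t=get_image("top");s=get_image("side");print(manip.read_state()["tcp_pos"])
for n,d in(("t",t),("s",s)):
    u,v=proj(d,(.4535,.317,.127));print(n,"expected line",round(u,1),round(v,1))
    g=cv2.cvtColor(d["img"],cv2.COLOR_RGB2GRAY).astype(int);u,v=int(u),int(v)
    print(g[v-8:v+9,u-8:u+8])
    h=cv2.cvtColor(d["img"],cv2.COLOR_RGB2HSV);m=cv2.inRange(h,(45,70,40),(85,255,255))
    N,l,S,c=cv2.connectedComponentsWithStats(m)
    print([(c[i].round(1).tolist(),int(S[i][4]),onz(d,*c[i],.094).round(4)) for i in range(1,N) if abs(c[i][0]-u)<30 and abs(c[i][1]-v)<40])
carriers(t,"O")
bb=blobs(t,*BL,box=(405,180,490,275),amin=10);print(rect(t,np.any([b[2] for b in bb],0),.028))
for d,bx in((t,(200,120,345,190)),): print([(b[0].tolist(),int(b[1])) for b in blobs(d,*BL,box=bx)],[(b[0].tolist(),int(b[1])) for b in blobs(d,*OR,box=bx)])
E
```

```text
[ 0.34842823 -0.28388719  0.22907825]
t expected line 179.1 239.5
[[190 189 162 123 117 119 120 120 119 119 120 119  84  40  30  57]
 [187 189 169 125 120 120 119 119 120 121 120 120  78  38  33  90]
 [188 188 175 126 120 119 120 119 119 120 118 119  65  37  36 117]
 [187 188 166 124 119 118 117 118 120 121 118 121  68  29  25 106]
 [188 188 155 121  97  91  92  91  92  92  92  92  49  26  16  89]
 [187 187 159 113  49  30  28  30  25  32  35  36  35  29   6  54]
 [187 188 153  91  41  35  39  37  39  42  40  41  44  30   1   1]
 [188 187 145  89  44  33  34  36  39  40  41  41  41  28  13   7]
 [188 188 138 134 124 125 125 131 131 131 149 151 152 105  30  62]
 [188 175 127 125 125 124 125 130 132 131 151 152 153 103  29  62]
 [187 157 110  58  35  36  39  39  37  38  39  41  41  21  17  16]
 [186 174 119  59  36  35  40  39  40  40  38  40  38  22  11   4]
 [188 187 129  69  36  32  32  31  30  34  32  30  36  10   8   2]
 [187 175 127 102  73  70  36  13  20  13  17  22  16  12   7   6]
 [186 162 125 119 110 106  94  91  70  42  37  27  14  12  22  35]
 [188 168 125 119 119 119 119
[... 1134 characters left out ...]
42  77 107 100  66  36  33  31  34  32  33  36]
 [ 68  50  34  31  42  71  90  79  48  39  35  33  34  29  31  36]
 [ 61  46  36  29  38  50  61  51  39  33  34  34  33  30  32  33]
 [ 48  43  37  30  29  34  33  34  34  29  32  32  30  30  29  33]]
[([295.5, 323.4], 17, array([0.4543, 0.3367, 0.094 ]))]
O [([273.0, 250.0], 117), ([293.4, 251.2], 142)] rect [0.4359 0.1016] [0.0547 0.0899] 89.7
((0.525387704372406, -0.2505905032157898), (0.092410147190094, 0.05921320244669914), 4.5132155418396)
[([270.8, 145.1], 93), ([295.2, 144.5], 88), ([246.1, 146.3], 93), ([249.5, 165.4], 45), ([273.8, 164.7], 43), ([297.6, 157.0], 12), ([297.4, 167.1], 31)] [([320.5, 163.3], 214), ([224.4, 165.6], 219)]
```

```bash
python3 -c "
from cell import manip
print(manip.finish_job())"
```

```text
the job is handed in; nothing more can be done
None
```

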